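Clamp a vial rack on a shaker platform with a quarter-turn T-foot stud

ROBOT

A 7-joint arm with a two-finger parallel gripper is mounted at the origin on a cart in front of the work surface, level with it; the furniture and walls round the work are solid. World frame = base frame: x ahead of the robot, y to its left, z up, the work surface at z = 0. Lengths are in m, angles in rad, forces in N, time in s.
With the tool pointing down it reaches from about 0.425 to 0.925 m from the base axis. Payload 6.8 kg.
Tool frame: the origin (TCP) lies at the centre of the arm's flange, where the gripper is bolted on; the fingertips stand 173 mm ahead of it and the grasp point (between the pads) lies 155 mm ahead of it; z points along the fingers, y is the direction in which the jaws open and shut (so a half turn about z gives the same grasp; the last joint's range is limited). The gripper opens to 85 mm and grips with 20 to 120 N. Pads are 22 mm wide; open, the fingers measure 114 mm over their backs; the gripper's body (76 mm by 85 mm) begins 54 mm behind the grasp point. The pads swing forward as they close: fully open they stand 13 mm farther back than shut.
Start: joints at [-1.221, 0.477, 0.022, 1.555, -0.011, 1.109, -0.083], TCP at [0.298, 0.606, 0.405] pointing down, gripper open.
Joint ranges: [-2.96, 2.96], [-0.34, 2.1], [-1.41, 1.46], [0.24, 2.44], [-1.37, 4.51], [0.17, 1.92], [-2.96, 2.96]. Speed limits (rad/s): [2.39, 2.39, 3.14, 3.14, 3.14, 3.14, 3.14].

INTERFACE

Orientations are given as a rotation vector (axis times angle).
In Python, from bench import readout, grab_frame, camera_model, r gives the robot as it stands.
- The arm moves only by the tool apply_moves, never from a script. Its argument "deltas" is a list of rows, each an object with "xyz": the shift along the world's x, y, z in m, a list of three; "turn": the turn about the world's z in rad. In form: [{"xyz": [dx, dy, dz], "turn": turn}, ...]. A call has 1 to 12 rows; each row shifts and turns the commanded pose from where the row before left it; what a row does not reach is not made up. A row lasts 1/12 s, in which the tool goes at most 41.7 mm and 7.16 degrees, less where a joint would pass 70% of its speed; a pose out of reach is approached as far as the arm can. A call with a gripper value outside its range is refused whole. "claw" is the gripper's target within -1 to 1 (shut at 1, half-way at 0, fully open at -1), set as the call begins (left out, the last holds). The fingers move at their own pace and stop on an object; "squeeze" is the grip in N (left out, the last holds). Time passes only in rows, so rows that do not move let the fingers close. It gives the time, the measured TCP pose, the force and the opening at its end, in the units of the state.
- readout.get_obs(): the state, without advancing time (a new reading comes with each control period).
- grab_frame(name): name is "scene" or "top" or "wrist"; returns the picture (480x640x3 uint8, red, green, blue); there is no depth.
- camera_model(name): a dict with "intrinsics" (3x3 intrinsics, pixels), "k1" (the pictures are not rectified: a ray, as slopes to the right and down, at radius r is drawn at 1 + k1 r^2 times it, then the intrinsics apply), "R" (3x3) and "t" (3): a world point X has camera coordinates R X + t. Camera axes: x right, y down, z forward; pixel columns grow to the right and rows downward; lengths in m; the calibration is good to about 2 mm. A picture is of the moment at which its call begins: read the wrist's pose just before it. camera_model takes no time and is no camera call; for the wrist camera it gives the pose at the moment of the call.
- r.hand_in(): hands the job in, once; it reports no verdict.
The state is a dict: "clock": time; "joints": joint angles; "qvel": joint speeds; "tau": joint torques, N m; "tcp_pos": TCP position; "orientation": TCP orientation; "contact_force": force on the tool from outside, world axes, zero at the start; "moment": the same for the moment, N m; "grip_width": finger opening in m.
Only numpy, scipy, OpenCV 4.12 (cv2) and the standard library are available. Lean on these libraries where they do the work, as an engineer would, in place of code of your own. Each camera call takes 0.05 s, during which the arm holds its last target.

TASK

Clamp the vial rack on the shaker: take the clamp stud that stands on the bench, drop its T-shaped foot lengthwise into the platform's slot on the free side of the rack, and slide it along so that its disc pushes the rack squarely against the sprung fence and presses the fence in. As you go, feel for the hidden pocket under the slot's lips - where the stud will not turn, never force it but turn it back and go on a little - and there give it a quarter turn so that it locks, and let go. The stud must then hold the rack clamped by itself, the rack upright against the pressed-in fence, with the beaker, the flask, the petri dish and the timer left where they are.

Things in the scene. Friction and masses are not known exactly. Their poses are not given: they have to be found in the camera images.
- shaker: Low white shaker box fixed to the bench, black control panel on its front (-x) side, bare aluminium platform 220 mm (x) by 300 mm (y) on top, 80 mm above the bench. Origin on the bench under its middle; y runs along the platform's slot, z up. The sprung fence is at the -y end; the stud goes in on the +y side of the rack.
- slot (a point): Point on the platform's flat top, on the centre line of the straight slot; axes as shaker. The slot is 20 mm wide (x), open at the top from y = -50 to +125 mm of this point, 22 mm deep; its lips are 8 mm thick. Laid lengthwise, the stud's foot goes in at any free place of the slot and slides along it; off the pocket a turn is stopped hard within 0.1 to 0.37 rad (over 0.5 N m).
- pocket_zone (a point): Point on the slot's line at the top, 4 mm from slot towards the fence. Hidden under the lips is one round pocket, 48 mm across, the only place where the foot can turn, either way round. Its centre is set anew each time, up to 11 mm to either side of this point along the slot; the foot turns if within 2.5 mm of it. Turned, it has 2 mm of play, which the fence pushes it back.
- fence_face (a point): Centre of the rubber face of the sprung fence, an upright aluminium plate 160 mm wide (platform x), 42 mm high, on two rods with springs, 2.5 mm above the platform. The face looks to the platform's +y; free, it is 74 mm from slot towards -y; this point is 23.5 mm above the platform. Moves with the fence.
- fence (a joint): How far the fence is pushed in along the platform's -y (m): 0 free, 0.033 at its end stop. The spring takes 2 N to start and 5 N at 30 mm. When the stud has reached the pocket, pushing the rack before it, the fence is in by 6 to 28 mm.
- stud_wing (a point): Centre of the clamp stud's wing, where it is gripped: upright black bar 56 mm long (x, parallel to the foot), 11 mm thick (y), 24 mm high, on a steel post 10 mm across. The stud, 88.5 mm high and about 0.4 kg, stands upright on its foot on the bench at the left. This point is 76.5 mm above the foot's underside, and 56 mm above the platform when the disc rests on it.
- stud_foot (a point): Centre of the underside of the stud's T-shaped steel foot, 44 mm long (x), 16 mm wide (y), 10 mm high; above it a round neck 15 mm across and 10.5 mm high, then the disc.
- stud_disc (a point): Centre of the underside of the stud's black disc, 72 mm across, 14 mm thick, 20.5 mm above the foot's underside. It comes to rest on the platform beside the slot and pushes the rack with its rim, so low that a loosely held stud tips: grip it firmly (some 50 N or more), do not press it down hard.
- rack_base (a point): Centre of the underside of the wooden vial rack, loose on the platform: 52 mm wide (its x), 180 mm long (its y, lying across the slot), 56 mm high; three capped vials stuck in it rise to 87 mm above the platform. Its base board, 8 mm thick, has the full width. It starts 10 to 40 mm from the fence. About 0.21 kg.
- beaker: Bystander, a loose glass beaker on the bench, to be left where it is; origin at the centre of its underside
- flask: Bystander, a loose conical glass flask on the bench, to be left where it is; origin at the centre of its underside
- petri: Bystander, a loose glass petri dish on the bench, to be left where it is; origin at the centre of its underside
- timer: Bystander, a loose bench timer on the bench, to be left where it is; origin at the centre of its underside
Not all that is in view belongs to the job. What is shaped like the part that bears stud_wing but yellow is not meant.

How it is judged:
On the way, in this order (a step that is already met when the one before it is completed fails the run):
1. the stud's foot is down in the slot on the free side of the rack, lengthwise, its disc on the platform, the fence still free (z of stud_wing in the frame of slot between 0.045 and 0.062 m and x of stud_wing in the frame of slot between -0.012 and 0.012 m and angle between the x axis of stud_wing and the y axis of slot, either way round below 0.3 rad and y of stud_wing in the frame of slot above 0.02 m and value of joint fence below 0.003 m), for 0.1 s.
2. the stud, still lengthwise, has pushed the rack against the fence and the fence in by over 4 mm (z of stud_wing in the frame of slot between 0.045 and 0.062 m and x of stud_wing in the frame of slot between -0.012 and 0.012 m and angle between the x axis of stud_wing and the y axis of slot, either way round below 0.35 rad and value of joint fence above 0.004 m), for 0.1 s.
At the end, for the whole second after the job is handed in: Let go, the stud stands in the slot, disc on the platform, over 1.2 rad from lengthwise, upright within 0.12 rad, and keeps the fence in by over 2 mm; the rack stands level against the fence (middle 20 to 31 mm from its face), square within 0.12 rad, within 25 mm of the slot line (z of stud_wing in the frame of slot between 0.045 and 0.062 m and x of stud_wing in the frame of slot between -0.012 and 0.012 m and angle between the x axis of stud_wing and the y axis of slot, either way round above 1.2 rad and angle between stud_wing's own z axis and vertical below 0.12 rad and value of joint fence above 0.002 m and velocity of joint fence below 0.01 m/s and y of rack_base in the frame of fence_face between 0.02 and 0.031 m and x of rack_base in the frame of slot between -0.025 and 0.025 m and z of rack_base in the frame of slot below 0.005 m and angle between rack_base's own z axis and vertical below 0.08 rad and angle between the x axis of rack_base and the y axis of slot, either way round below 0.12 rad); the robot touches nothing.
It fails at once if the rack is tipped by more than 0.3 rad (angle between rack_base's own z axis and vertical above 0.3 rad).
It fails at once if the stud is forced: it presses on the shaker (slot, lips, lock plate or platform) with over 120 N (contact force between stud and shaker above 120 N).
It fails at once if the beaker, flask, petri dish or timer is moved by more than 30 mm (distance of any of beaker, flask, petri, timer from where it was at the start of the episode above 0.03 m).
It also fails if it takes over 72 s, if anything falls off the work surface, if the arm or the gripper's body presses on something with over 40 N, if the wrist force passes 120 N, or if a joint passes its speed limit or range.

## Working session

There is one attempt and no reset: what is moved stays moved. The work goes in short steps, Python scripts to look and compute and a tool call to move; the robot and the scene stay as the last step left them, time stands still between calls to the robot, and variables do not carry over. Pictures are saved under pics/ and viewed, and the job is handed in when it is done.

Besides the shell and the picture viewer there is one more tool, called after ">>>" as name([rows], argument=value, ...), one row to a line, values as JSON. apply_moves: Moves the arm, as the interface text tells. Its arguments: {"type":"object","properties":{"deltas":{"type":"array"},"claw":{"type":"number"},"squeeze":{"type":"number"}},"required":["deltas"]}

```bash
ls; mkdir -p pics
python3 - <<'E'
from bench import readout, grab_frame, camera_model, r
import cv2, numpy as np
print(readout.get_obs())
for n in ["scene","top","wrist"]:
    m=camera_model(n); print(n,m)
    f=grab_frame(n); cv2.imwrite(f"pics/{n}0.png",f[:,:,::-1])
E
```

```text
pics
{'clock': 0.0, 'joints': array([-1.22109675,  0.47781894,  0.0223265 ,  1.55645678, -0.01150824,
        1.10929676, -0.0830834 ]), 'qvel': array([ 6.72843285e-06, -4.32566696e-05, -3.23289462e-04,  1.04088088e-03,
       -5.41703048e-04,  9.37576064e-04, -2.75815171e-04]), 'tau': array([-1.13648020e-03, -5.96439207e+01,  1.60761941e+00, -2.81197107e+01,
        1.25017544e-02,  9.41935752e-03, -3.76544747e-06]), 'tcp_pos': array([0.29819611, 0.60525329, 0.40371028]), 'orientation': array([-7.12708186e-01, -3.05937483e+00,  2.87098675e-03]), 'contact_force': array([ 1.08873749,  0.19057404, -0.85038907]), 'moment': array([-0.05262992, -0.01187624,  0.02424771]), 'grip_width': 0.08536864773554062}
scene {'intrinsics': array([[457.80691042,   0.        , 323.51039576],
       [  0.        , 457.80691042, 234.50796453],
       [  0.        ,   0.        ,   1.        ]]), 'k1': -0.02588252918327689, 'R': array([[ 0.86846105, -0.49549277,  0.0161961 ],
       [-0.30159507, -0.55397675, -0.77598336],
       [ 0.39346641,  0.66902666, -0.63054541]]), 't': array([-0.53458873,  0.23157195,  0.87856735])}
top {'intrinsics': array([[466.49359334,   0.        , 321.44772857],
       [  0.        , 466.49359334, 241.84458578],
       [  0.        ,   0.        ,   1.        ]]), 'k1': -0.03562064138578448, 'R': array([[-0.02477293, -0.9996058 ,  0.01321139],
       [-0.99664617,  0.02366425, -0.07833521],
       [ 0.0779917 , -0.01510768, -0.99683953]]), 't': array([-0.01868629,  0.59356243,  1.0901757 ])}
wrist {'intrinsics': array([[429.63777135,   0.        , 321.80392546],
       [  0.        , 429.63777135, 239.15566918],
       [  0.        ,   0.        ,   1.        ]]), 'k1': -0.06998067949337834, 'R': array([[ 0.44209303,  0.89696468, -0.00284832],
       [ 0.85911764, -0.42252209,  0.28877667],
       [ 0.25781899, -0.13011319, -0.95739225]]), 't': array([-0.67412144, -0.03771006,  0.37934098])}
```

View pics/scene0.png

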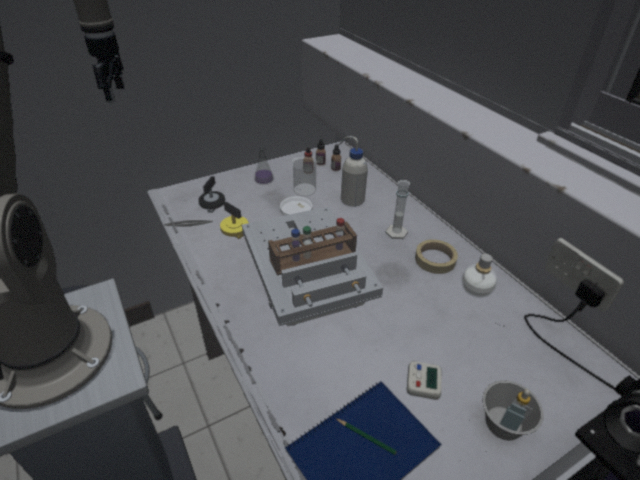

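View pics/top0.png

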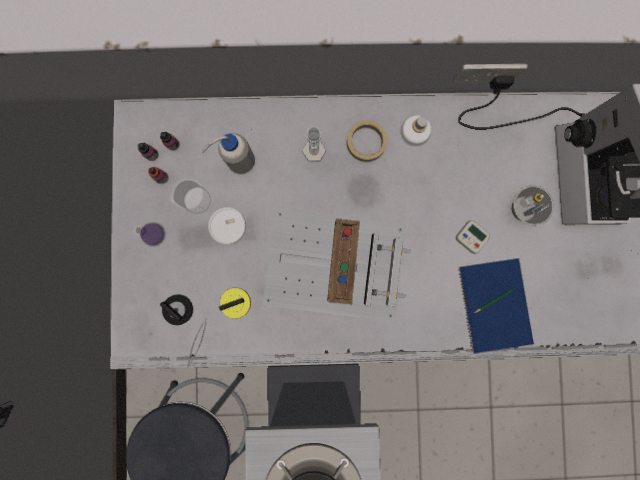

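View pics/wrist0.png

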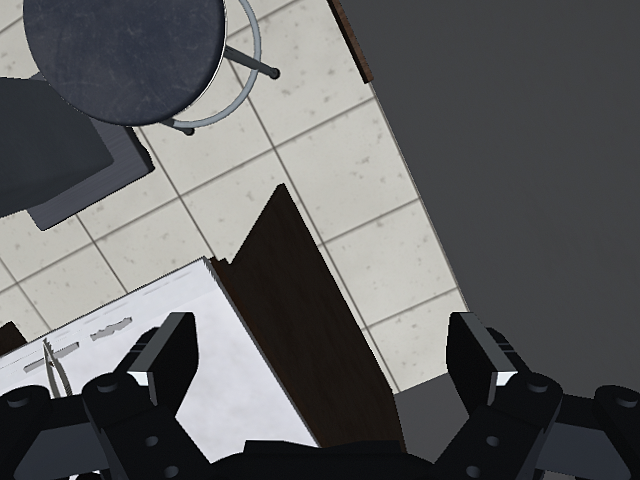

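Candidates: the black stud at top (177,309) / scene (210,195), and the yellow one at top (235,303) / scene (234,222). The black one fits, since yellow is ruled out. I'll confirm this in an enlarged crop.

```bash
cat > h.py <<'E'
import cv2, numpy as np
def ray(m,uv):
    K=m["intrinsics"];d=np.array([(uv[0]-K[0,2])/K[0,0],(uv[1]-K[1,2])/K[1,1]])
    s=d.copy()
    for _ in range(20): s=d/(1+m["k1"]*(s@s))
    R=m["R"];C=-R.T@m["t"]
    return C,R.T@np.array([s[0],s[1],1.])
def onz(m,uv,z):
    C,d=ray(m,uv); return C+d*(z-C[2])/d[2]
def two(m1,u1,m2,u2):
    C1,d1=ray(m1,u1);C2,d2=ray(m2,u2)
    d1/=np.linalg.norm(d1);d2/=np.linalg.norm(d2)
    A=np.stack([d1,-d2],1);s=np.linalg.lstsq(A,C2-C1,rcond=None)[0]
    p,q=C1+s[0]*d1,C2+s[1]*d2
    return (p+q)/2,np.linalg.norm(p-q)
def proj(m,X):
    c=m["R"]@np.asarray(X)+m["t"];s=c[:2]/c[2];s=s*(1+m["k1"]*(s@s));K=m["intrinsics"]
    return np.array([K[0,0]*s[0]+K[0,2],K[1,1]*s[1]+K[1,2]])
E
python3 - <<'E'
import cv2,numpy as np
t=cv2.imread('pics/top0.png');s=cv2.imread('pics/scene0.png')
a=cv2.resize(t[200:340,130:430],None,fx=2.66,fy=2.66,interpolation=cv2.INTER_CUBIC)
cv2.imwrite('pics/c1.png',a)
b=cv2.resize(s[160:330,180:400],None,fx=3.5,fy=3.5,interpolation=cv2.INTER_CUBIC);cv2.imwrite('pics/c2.png',b)
E
```

```text
(no output)
```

View pics/c1.png

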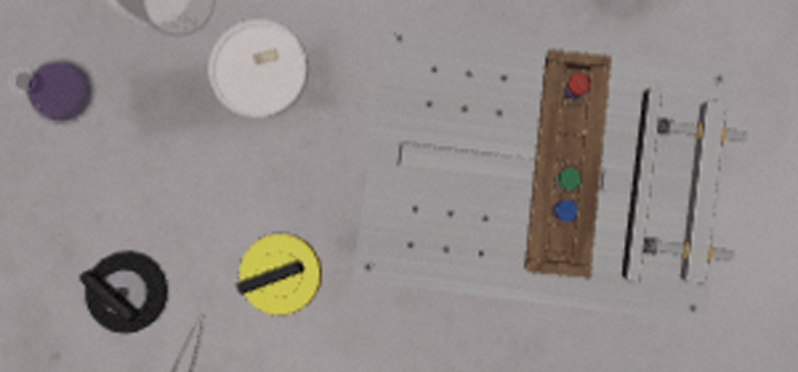

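View pics/c2.png

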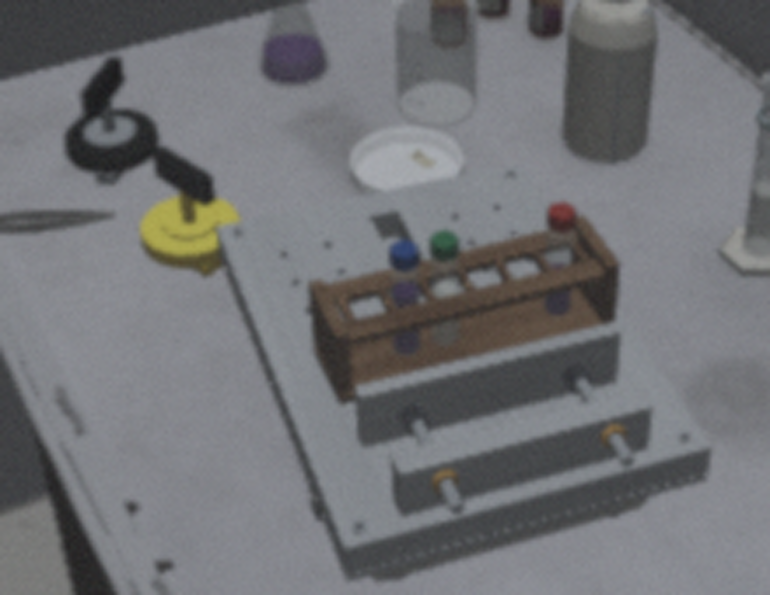

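The crop shows the black stud with its disc at (125,292) and wing from (83,276) to (138,316). The yellow decoy is at (280,274). Next I'll enlarge for precise measurement.

Run:
```python
import cv2,numpy as np
t=cv2.imread('pics/top0.png')
def crop(x0,y0,w,h,f,n):
    a=t[y0:y0+h,x0:x0+w].astype(float); lo,hi=np.percentile(a,[1,99]); a=np.clip((a-lo)/(hi-lo)*255,0,255).astype(np.uint8)
    cv2.imwrite(n,cv2.resize(a,None,fx=f,fy=f,interpolation=cv2.INTER_CUBIC))
crop(260,205,100,75+40,5,'pics/c3.png'); crop(325,205,90,115,5,'pics/c4.png'); crop(150,285,60,50,12,'pics/c5.png')
```

```text
(no output)
```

View pics/c3.png

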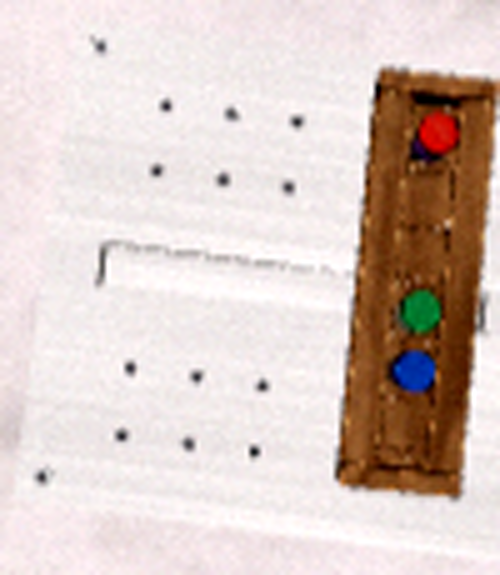

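View pics/c4.png

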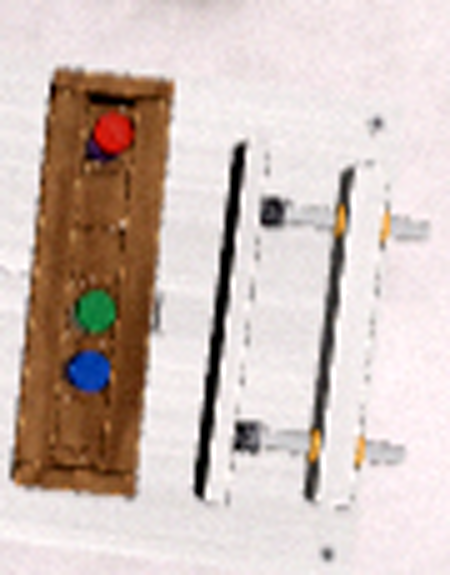

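View pics/c5.png

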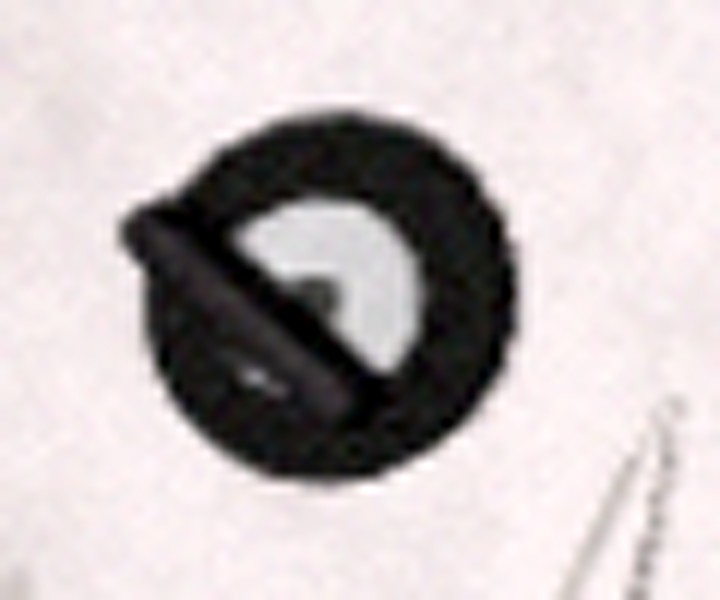

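Run:
```python
from h import *
from bench import camera_model
T=camera_model('top');S=camera_model('scene')
def px(x0,y0,f,p): return ((p[0]+.5)/f-.5+x0,(p[1]+.5)/f-.5+y0)
c3=lambda *p:px(260,205,5,p); c4=lambda *p:px(325,205,5,p); c5=lambda *p:px(150,285,12,p)
cs=lambda *p:px(180,160,3.5,p)
sc=[onz(T,q,.08) for q in (c3(98,45),c4(376,123),c4(327,553),c3(42,477))]
print('screws',np.round(sc,4)); print('centre',np.mean(sc,0), [np.linalg.norm(sc[i]-sc[(i+1)%4]) for i in range(4)])
ydir=(sc[0]-sc[1]+sc[3]-sc[2]); print('yaw(y axis - 90deg)',np.arctan2(-ydir[0],ydir[1]))
scs=[onz(S,q,.08) for q in (cs(511,175),cs(685,438),cs(358,526),cs(237,232))]
print('scene screws',np.round(scs,4),np.mean(scs,0)); d=(scs[0]-scs[1]+scs[3]-scs[2]);print(np.arctan2(-d[0],d[1]))
print('slot edge up',onz(T,c3(108,243),.08),onz(T,c3(330,271),.08),'lowleft',onz(T,c3(99,285),.08))
print('disc top c',onz(T,c5(330,296),.0345), onz(T,c5(515,296),.0345)-onz(T,c5(145,296),.0345))
a,b=onz(T,c5(145,220),.0885),onz(T,c5(345,400),.0885);print('wing',a,b,(a+b)/2,np.linalg.norm(a-b),np.arctan2(*(b-a)[1::-1]))
# scene: disc top ellipse, wing ends
print('scene disc',onz(S,cs(111,133),.0345))
# fence face top edge z=.08+2.5+42
print('fence face top', onz(T,c4(240,145),.1245),onz(T,c4(198,492),.1245))
r=[onz(T,c3(*p),.136) for p in((380,70),(340,478))]+[onz(T,c4(*p),.136) for p in((172,82),(135,492))]
print('rack top',np.round(r,4),np.mean(r,0))
```

```text
screws [[ 0.6552  0.0623  0.08  ]
 [ 0.6132 -0.2114  0.08  ]
 [ 0.4197 -0.1821  0.08  ]
 [ 0.4606  0.0908  0.08  ]]
centre [ 0.53714968 -0.06007889  0.08      ] [np.float64(0.27683592606682145), np.float64(0.1957044250678846), np.float64(0.27594863354050275), np.float64(0.19671261323476216)]
yaw(y axis - 90deg) -0.15069603170523918
scene screws [[ 0.6544  0.0601  0.08  ]
 [ 0.614  -0.2123  0.08  ]
 [ 0.4192 -0.1817  0.08  ]
 [ 0.4609  0.0913  0.08  ]] [ 0.53712015 -0.06066255  0.08      ]
-0.1495341742215636
slot edge up [0.56494026 0.0593258  0.08      ] [ 0.54986935 -0.04064879  0.08      ] lowleft [0.5460662  0.06372928 0.08      ]
disc top c [0.4422139  0.30840941 0.0345    ] [-0.00162074 -0.07225041  0.        ]
wing [0.46011711 0.32681065 0.0885    ] [0.42617852 0.28975138 0.0885    ] [0.44314782 0.30828102 0.0885    ] 0.05025153904908673 -2.3122682406278523
scene disc [0.44173068 0.30941675 0.0345    ]
fence face top [ 0.60037917 -0.14332404  0.1245    ] [ 0.45085989 -0.12026748  0.1245    ]
rack top [[ 0.6336 -0.0631  0.136 ]
 [ 0.4594 -0.0414  0.136 ]
 [ 0.6273 -0.1134  0.136 ]
 [ 0.4522 -0.0922  0.136 ]] [ 0.54312508 -0.07753382  0.136     ]
```

Measurements agree with the given sizes: slot half-width 9.7 mm, disc 72 mm, and the slot point matches the platform centre to about 2 mm. I'll move above the stud now.

>>> apply_moves([
  {"xyz":[0.01,-0.025,0],"turn":-0.12},
  {"xyz":[0.01,-0.025,0],"turn":-0.12},
  {"xyz":[0.01,-0.025,0],"turn":-0.12},
  {"xyz":[0.012,-0.025,0],"turn":-0.12},
  {"xyz":[0.012,-0.025,0],"turn":-0.12},
  {"xyz":[0.012,-0.025,0],"turn":-0.12},
  {"xyz":[0.012,-0.025,0],"turn":-0.12},
  {"xyz":[0.012,-0.025,0],"turn":-0.12},
  {"xyz":[0.012,-0.025,0],"turn":-0.12},
  {"xyz":[0.014,-0.025,0],"turn":-0.12},
  {"xyz":[0.014,-0.025,0],"turn":-0.12},
  {"xyz":[0.014,-0.022,0],"turn":-0.12},
], claw=-1, squeeze=80)

```text
clock: 1.15
tcp_pos: [0.4428, 0.3066, 0.4047]
orientation: [2.559, 1.822, -0.001]
contact_force: [1.0, 0.2, -0.6]
grip_width: 0.0855
```

>>> apply_moves([
  {"xyz":[0,0,-0.02],"turn":-0.12},
  {"xyz":[0,0,-0.02],"turn":-0.12},
  {"xyz":[0,0,-0.02],"turn":-0.12},
  {"xyz":[0,0,-0.02],"turn":-0.055},
  {"xyz":[0,0,0],"turn":0},
  {"xyz":[0,0,0],"turn":0},
])

```text
clock: 1.65
tcp_pos: [0.442, 0.3084, 0.3241]
orientation: [2.873, 1.267, -0.003]
contact_force: [0.8, 1.0, -0.0]
grip_width: 0.0856
```

```bash
cat > tool.py <<'E'
from h import *
from bench import readout,grab_frame,camera_model
def st():
    o=readout.get_obs();R=cv2.Rodrigues(np.array(o['orientation']))[0]
    print('t',round(o['clock'],2),'tcp',np.round(o['tcp_pos'],4),'jaw',round(np.arctan2(R[1,1],R[0,1]),4),'tilt',np.round(R[:2,2],4),'F',np.round(o['contact_force'],1),'M',np.round(o['moment'],2),'w',round(o['grip_width'],4),'j7',round(o['joints'][6],2))
    return o
E
python3 - <<'E'
from tool import *
st();m=camera_model('wrist');f=grab_frame('wrist');cv2.imwrite('pics/w1.png',f[:,:,::-1]);np.savez('pics/w1.npz',**m)
print(proj(m,[.4424,.3085,.0885]))
E
```

```text
t 1.65 tcp [0.442  0.3084 0.3241] jaw -0.74 tilt [-0.0016 -0.002 ] F [ 0.8  1.  -0. ] M [0.04 0.02 0.01] w 0.0856 j7 -1.26
[321.99412869 260.69491327]
```

View pics/w1.png

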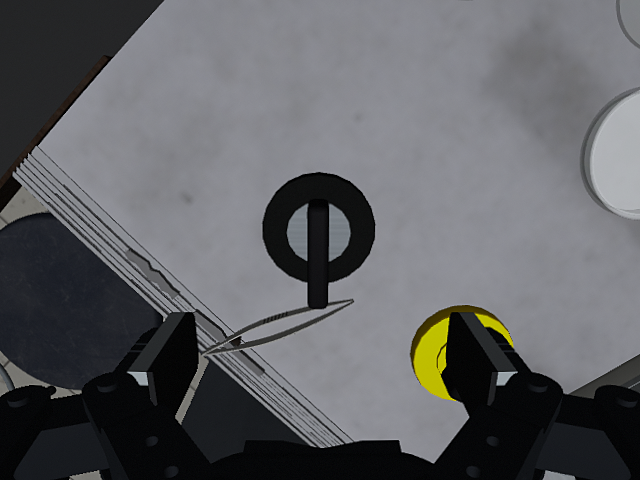

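Run:
```python
from tool import *
m=dict(np.load('pics/w1.npz'))
im=cv2.imread('pics/w1.png')
a=onz(m,(318,200),.0885);b=onz(m,(317,304),.0885)
print(a,b,(a+b)/2,np.linalg.norm(a-b),np.arctan2(*(a-b)[1::-1]))
print('disc',onz(m,(319,228),.0345))
print('yellow',onz(camera_model('top'),(235,303),.0345))
cv2.imwrite('pics/w1c.png',cv2.resize(im[160:320,240:400],None,fx=3.75,fy=3.75,interpolation=cv2.INTER_CUBIC))
```

```text
[0.46194766 0.33276942 0.0885    ] [0.42432743 0.29256163 0.0885    ] [0.44313755 0.31266552 0.0885    ] 0.055063128118962495 0.8186329755219406
disc [0.44249979 0.31127798 0.0345    ]
yellow [0.4535004  0.17269781 0.0345    ]
```

View pics/w1c.png

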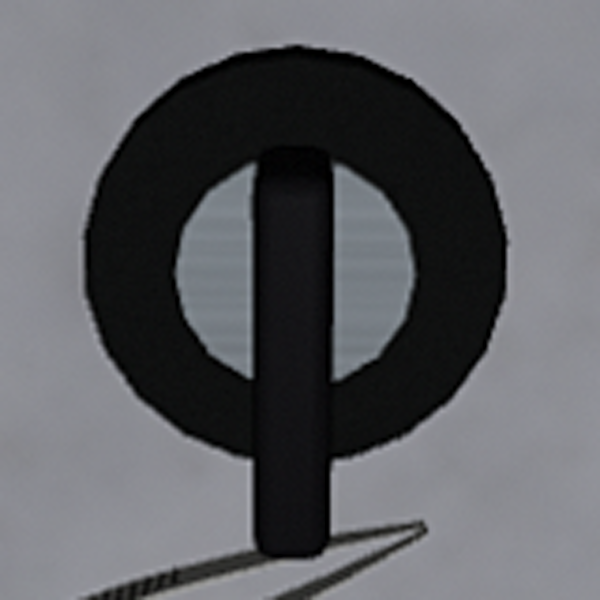

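>>> apply_moves([
  {"xyz":[0,0.002,-0.012],"turn":-0.01},
  {"xyz":[0,0,-0.02],"turn":0},
  {"xyz":[0,0,-0.02],"turn":0},
  {"xyz":[0,0,-0.02],"turn":0},
  {"xyz":[0,0,-0.014],"turn":0},
  {"xyz":[0,0,-0.006],"turn":0},
  {"xyz":[0,0,0],"turn":0},
])

```text
clock: 2.28
tcp_pos: [0.4422, 0.3105, 0.2319]
orientation: [2.881, 1.251, -0.002]
contact_force: [0.7, -0.3, -1.1]
grip_width: 0.0853
```

>>> apply_moves([
  {"xyz":[0,0,0],"turn":0},
  {"xyz":[0,0,0],"turn":0},
  {"xyz":[0,0,0],"turn":0},
  {"xyz":[0,0,0],"turn":0},
  {"xyz":[0,0,0],"turn":0},
  {"xyz":[0,0,0],"turn":0},
  {"xyz":[0,0,0],"turn":0},
  {"xyz":[0,0,0],"turn":0},
  {"xyz":[0,0,0],"turn":0},
  {"xyz":[0,0,0],"turn":0},
], claw=1, squeeze=90)

```text
clock: 3.12
tcp_pos: [0.4423, 0.3109, 0.2332]
orientation: [-2.881, -1.251, -0.0]
contact_force: [-1.4, -0.1, 5.4]
grip_width: 0.0097
```

Run:
```python
from tool import *
st();m=camera_model('wrist');f=grab_frame('wrist');cv2.imwrite('pics/w2.png',f[:,:,::-1])
```

```text
t 3.12 tcp [0.4423 0.3109 0.2332] jaw -0.7517 tilt [-0.0001  0.0009] F [-1.4 -0.1  5.4] M [ 0.11  0.45 -0.02] w 0.0097 j7 -1.19
```

View pics/w2.png

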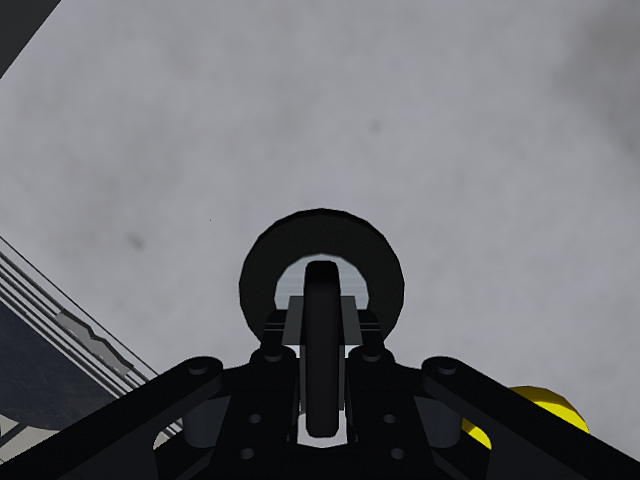

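Wing gripped: width 9.7 mm, near its middle. I'll lift and carry it.

>>> apply_moves([
  {"xyz":[0,0,0.01],"turn":0},
  {"xyz":[0,0,0.02],"turn":0},
  {"xyz":[0,0,0.025],"turn":0},
  {"xyz":[0,0,0.025],"turn":0},
  {"xyz":[0,0,0.025],"turn":0},
  {"xyz":[0,0,0.02],"turn":0},
  {"xyz":[0,0,0.005],"turn":0},
  {"xyz":[0.005,-0.014,0],"turn":0},
  {"xyz":[0.01,-0.028,0],"turn":0.05},
  {"xyz":[0.01,-0.028,0],"turn":0.05},
  {"xyz":[0.01,-0.028,0],"turn":0.05},
  {"xyz":[0.01,-0.028,0],"turn":0.05},
])

```text
clock: 4.17
tcp_pos: [0.4869, 0.183, 0.3616]
orientation: [2.74, 1.536, -0.003]
contact_force: [0.9, -0.3, -4.8]
grip_width: 0.0095
```

>>> apply_moves([
  {"xyz":[0.01,-0.028,0],"turn":0.05},
  {"xyz":[0.01,-0.028,0],"turn":0.05},
  {"xyz":[0.01,-0.028,0],"turn":0.05},
  {"xyz":[0.01,-0.028,0],"turn":0.05},
  {"xyz":[0.01,-0.028,0],"turn":0.05},
  {"xyz":[0.006,-0.018,0],"turn":0.05},
  {"xyz":[0.005,-0.013,0],"turn":0.05},
  {"xyz":[0,0,0],"turn":0.052},
  {"xyz":[0,0,0],"turn":0},
  {"xyz":[0,0,0],"turn":0},
  {"xyz":[0,0,0],"turn":0},
])

```text
clock: 5.08
tcp_pos: [0.5479, 0.0142, 0.362]
orientation: [-2.381, -2.048, 0.002]
contact_force: [-0.8, 0.1, -3.4]
grip_width: 0.0098
```

Run:
```python
from tool import *
st();m=camera_model('wrist');np.savez('pics/w3.npz',**m)
for n in('wrist','top','scene'):
  f=grab_frame(n);cv2.imwrite(f'pics/{n}3.png',f[:,:,::-1])
t=cv2.imread('pics/top3.png');cv2.imwrite('pics/t3c.png',cv2.resize(t[195:335,240:420],None,fx=4.3,fy=4.3,interpolation=cv2.INTER_CUBIC))
t=cv2.imread('pics/scene3.png');cv2.imwrite('pics/s3c.png',cv2.resize(t[130:330,190:390],None,fx=3,fy=3,interpolation=cv2.INTER_CUBIC))
```

```text
t 5.08 tcp [0.5479 0.0142 0.362 ] jaw -0.1505 tilt [-0.0015  0.0001] F [-0.8  0.1 -3.4] M [ 0.01 -0.04  0.05] w 0.0098 j7 -0.11
```

View pics/wrist3.png

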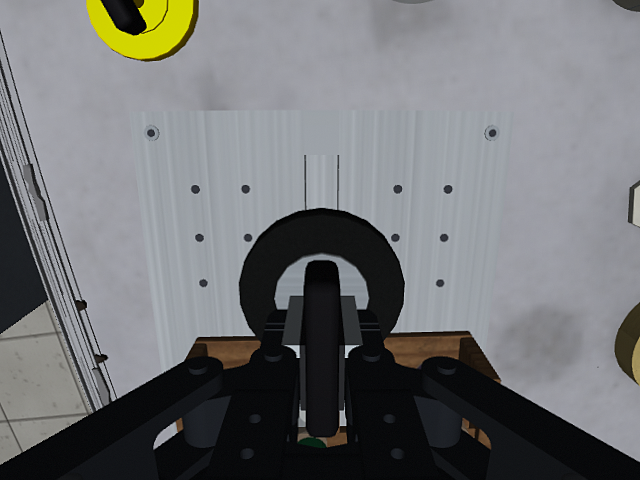

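View pics/t3c.png

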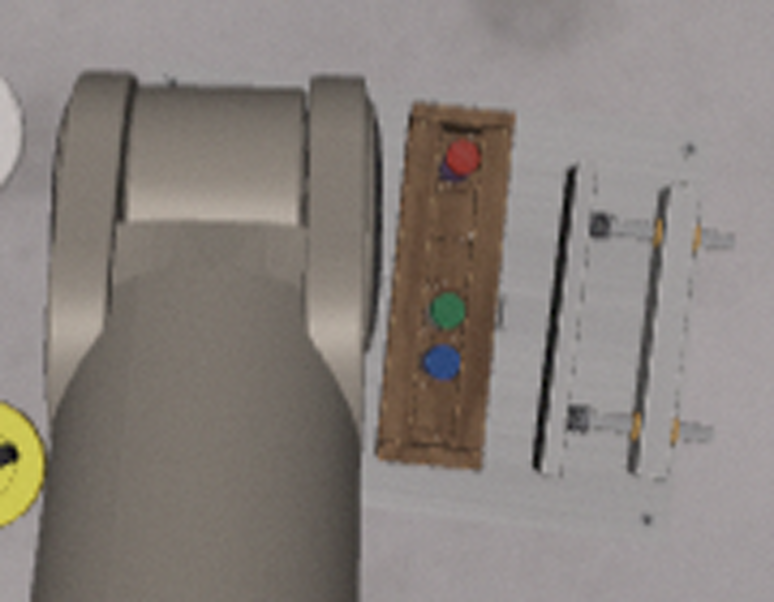

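View pics/s3c.png

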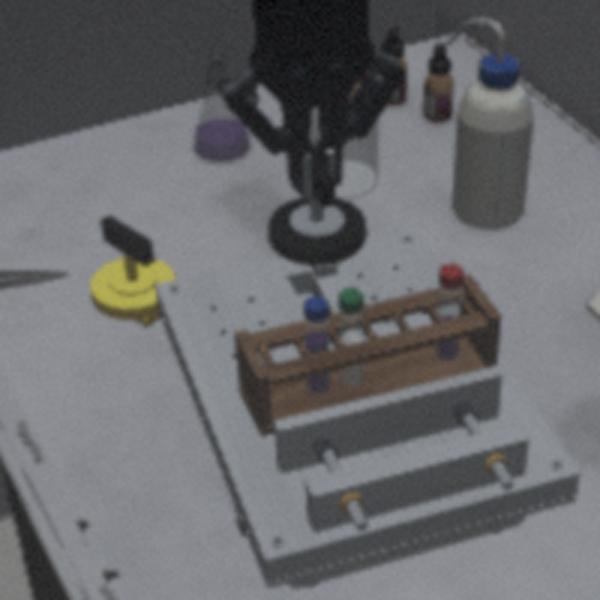

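Run:
```python
from tool import *
m=dict(np.load('pics/w3.npz'))
im=cv2.imread('pics/wrist3.png')
cv2.imwrite('pics/w3c.png',cv2.resize(im[140:220,270:370],None,fx=7,fy=7,interpolation=cv2.INTER_CUBIC))
g=cv2.cvtColor(im,6).astype(float)
for y in(165,185,200): 
  row=g[y-3:y+4].mean(0); d=row; 
  L=300+np.argmin(d[300:312]); Rr=332+np.argmin(d[332:345]); 
  a,b=onz(m,(L,y),.08),onz(m,(Rr,y),.08);print(y,L,Rr,np.round((a+b)/2,4),np.linalg.norm(a-b))
a,b=onz(m,(151.5,133),.08),onz(m,(492,133),.08);print('screws',a,b,(a+b)/2)
d=onz(m,(321.5,290),.1633);l=onz(m,(239,288),.1633);r=onz(m,(404.5,288),.1633);print('disc',d,(l+r)/2,np.linalg.norm(l-r))
c=np.array([.5371,-.0604]);ph=-.15
for n,p in(('tcp',[.5479,.0142]),('disc',d[:2])):
  q=np.array(p)-c;print(n,q@[np.cos(ph),np.sin(ph)],q@[-np.sin(ph),np.cos(ph)])
```

```text
165 305 338 [0.554  0.0568 0.08  ] 0.019131001960543396
185 305 338 [0.5522 0.0452 0.08  ] 0.019372928136408313
200 305 337 [0.5506 0.0364 0.08  ] 0.018969447855206708
screws [0.46013342 0.09007013 0.08      ] [0.65364043 0.06071595 0.08      ] [0.55688692 0.07539304 0.08      ]
disc [0.54784082 0.01513082 0.1633    ] [0.54806173 0.01596297 0.1633    ] 0.06987214109329073
tcp -0.0004693570408212144 0.07537625424474363
disc -0.0006669675616929551 0.07628777798482463
```

View pics/w3c.png

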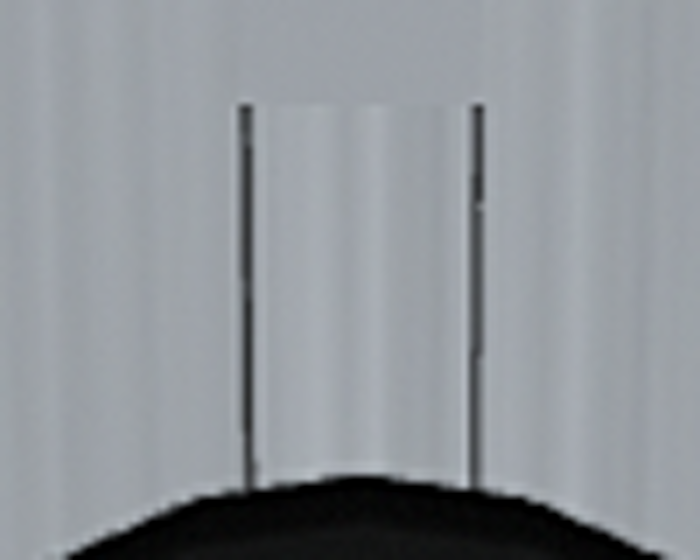

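Aligned to within 0.5 mm of the slot's midline, so I'm descending.

>>> apply_moves([
  {"xyz":[0,0,-0.016],"turn":0},
  {"xyz":[0,0,-0.016],"turn":0},
  {"xyz":[0,0,-0.012],"turn":0},
  {"xyz":[0,0,-0.003],"turn":0},
  {"xyz":[0,0,-0.003],"turn":0},
  {"xyz":[0,0,-0.003],"turn":0},
  {"xyz":[0,0,0],"turn":0},
])

```text
clock: 5.82
tcp_pos: [0.5485, 0.0136, 0.3097]
orientation: [2.381, 2.049, 0.0]
contact_force: [-0.2, 0.6, -4.5]
grip_width: 0.0094
```

```bash
python3 -c "
from tool import *
st()"
```

```text
t 5.82 tcp [0.5485 0.0136 0.3097] jaw -0.15 tilt [0.0003 0.    ] F [-0.2  0.6 -4.5] M [ 0.01 -0.02  0.03] w 0.0094 j7 -0.07
```

Foot bottom is at about 0.0765, inside the slot with no contact. Continuing down.

>>> apply_moves([
  {"xyz":[0,0,-0.004],"turn":0},
  {"xyz":[0,0,-0.004],"turn":0},
  {"xyz":[0,0,-0.003],"turn":0},
  {"xyz":[0,0,-0.002],"turn":0},
  {"xyz":[0,0,-0.002],"turn":0},
  {"xyz":[0,0,0],"turn":0},
  {"xyz":[0,0,0],"turn":0},
])

```text
clock: 6.4
tcp_pos: [0.5483, 0.0135, 0.2946]
orientation: [-2.382, -2.049, 0.0]
contact_force: [0.3, 0.9, -4.6]
grip_width: 0.0098
```

```bash
python3 -c "
from tool import *
st()"
```

```text
t 6.4 tcp [0.5483 0.0135 0.2946] jaw -0.15 tilt [-0.0002 -0.0001] F [ 0.3  0.9 -4.6] M [ 0.03  0.   -0.  ] w 0.0098 j7 -0.06
```

>>> apply_moves([
  {"xyz":[0,0,-0.001],"turn":0},
  {"xyz":[0,0,-0.0007],"turn":0},
  {"xyz":[0,0,0],"turn":0},
  {"xyz":[0,0,0],"turn":0},
])

```text
clock: 6.73
tcp_pos: [0.5483, 0.0135, 0.293]
orientation: [-2.382, -2.049, -0.0]
contact_force: [-0.7, -0.4, -4.0]
grip_width: 0.0099
```

```bash
python3 -c "
from tool import *
st()"
```

```text
t 6.73 tcp [0.5483 0.0135 0.293 ] jaw -0.1501 tilt [0. 0.] F [-0.7 -0.4 -4. ] M [-0.02 -0.05 -0.  ] w 0.0099 j7 -0.05
```

Seated in the slot with the wing 0.056 above the platform. Now sliding towards the fence.

>>> apply_moves([
  {"xyz":[-0.0006,-0.004,0],"turn":0},
  {"xyz":[-0.0006,-0.004,0],"turn":0},
  {"xyz":[-0.0006,-0.004,0],"turn":0},
  {"xyz":[-0.0006,-0.004,0],"turn":0},
  {"xyz":[-0.0006,-0.004,0],"turn":0},
  {"xyz":[-0.0006,-0.004,0],"turn":0},
  {"xyz":[-0.0006,-0.004,0],"turn":0},
  {"xyz":[-0.0006,-0.004,0],"turn":0},
  {"xyz":[-0.0006,-0.004,0],"turn":0},
  {"xyz":[-0.0006,-0.004,0],"turn":0},
  {"xyz":[0,0,0],"turn":0},
])

```text
clock: 7.65
tcp_pos: [0.5422, -0.0274, 0.2931]
orientation: [2.382, 2.047, -0.0]
contact_force: [-0.0, 0.3, -4.4]
grip_width: 0.0093
```

Run:
```python
from tool import *
st()
for n in('wrist','top'):
  f=grab_frame(n);cv2.imwrite(f'pics/{n}4.png',f[:,:,::-1])
t=cv2.imread('pics/top4.png');cv2.imwrite('pics/t4c.png',cv2.resize(t[195:335,240:420],None,fx=4.3,fy=4.3,interpolation=cv2.INTER_CUBIC))
```

```text
t 7.65 tcp [ 0.5422 -0.0274  0.2931] jaw -0.151 tilt [ 0.0001 -0.0004] F [-0.   0.3 -4.4] M [0.01 0.03 0.  ] w 0.0093 j7 0.02
```

View pics/wrist4.png

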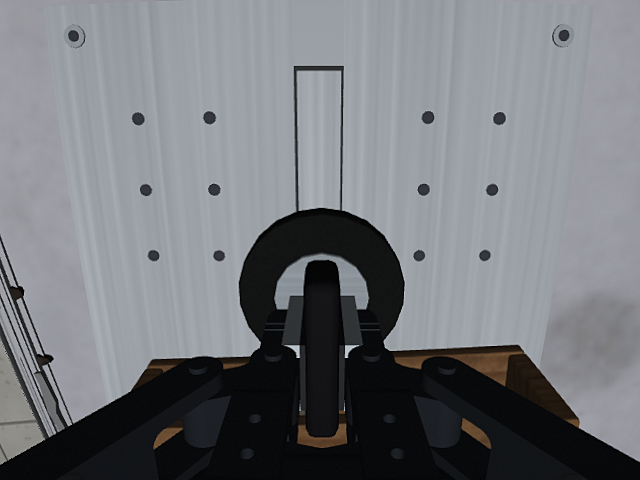

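View pics/t4c.png

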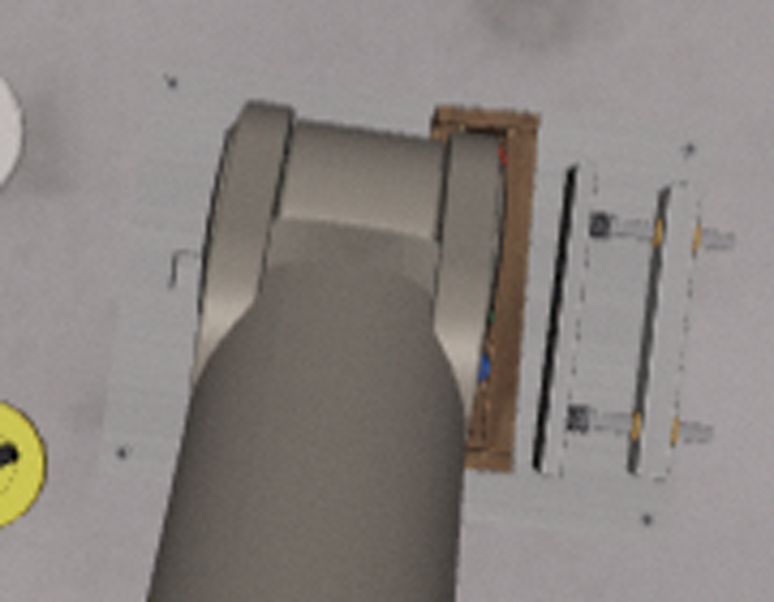

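The rack is being pushed and is nearly square; the stud is at slot y≈0.033. Sliding to the near edge of the pocket zone.

>>> apply_moves([
  {"xyz":[-0.0005,-0.003,0],"turn":0},
  {"xyz":[-0.0005,-0.003,0],"turn":0},
  {"xyz":[-0.0004,-0.003,0],"turn":0},
  {"xyz":[-0.0005,-0.003,0],"turn":0},
  {"xyz":[-0.0004,-0.003,0],"turn":0},
  {"xyz":[-0.0005,-0.003,0],"turn":0},
  {"xyz":[-0.0005,-0.003,0],"turn":0},
  {"xyz":[-0.0005,-0.003,0],"turn":0},
  {"xyz":[-0.0003,-0.002,0],"turn":0},
  {"xyz":[0,0,0],"turn":0},
  {"xyz":[0,0,0],"turn":0},
])

```text
clock: 8.67
tcp_pos: [0.5384, -0.0527, 0.2931]
orientation: [2.382, 2.048, 0.0]
contact_force: [1.6, 2.6, -4.4]
grip_width: 0.0095
```

```bash
cat >> tool.py <<'E'
def sl():
    o=st();q=np.array(o['tcp_pos'])[:2]-[.5371,-.0604];ph=-.15
    print('slot x,y mm',round(1e3*(q@[np.cos(ph),np.sin(ph)]),2),round(1e3*(q@[-np.sin(ph),np.cos(ph)]),2))
E
python3 - <<'E'
from tool import *
sl()
for n in('scene','top'):
  f=grab_frame(n);cv2.imwrite(f'pics/{n}5.png',f[:,:,::-1])
t=cv2.imread('pics/top5.png');cv2.imwrite('pics/t5c.png',cv2.resize(t[195:335,240:420],None,fx=4.3,fy=4.3,interpolation=cv2.INTER_CUBIC))
t=cv2.imread('pics/scene5.png');cv2.imwrite('pics/s5c.png',cv2.resize(t[130:330,190:390],None,fx=3,fy=3,interpolation=cv2.INTER_CUBIC))
E
```

```text
t 8.67 tcp [ 0.5384 -0.0527  0.2931] jaw -0.1503 tilt [ 0.0005 -0.0002] F [ 1.6  2.6 -4.4] M [ 0.67 -0.5   0.09] w 0.0095 j7 0.07
slot x,y mm 0.09 7.76
```

View pics/t5c.png

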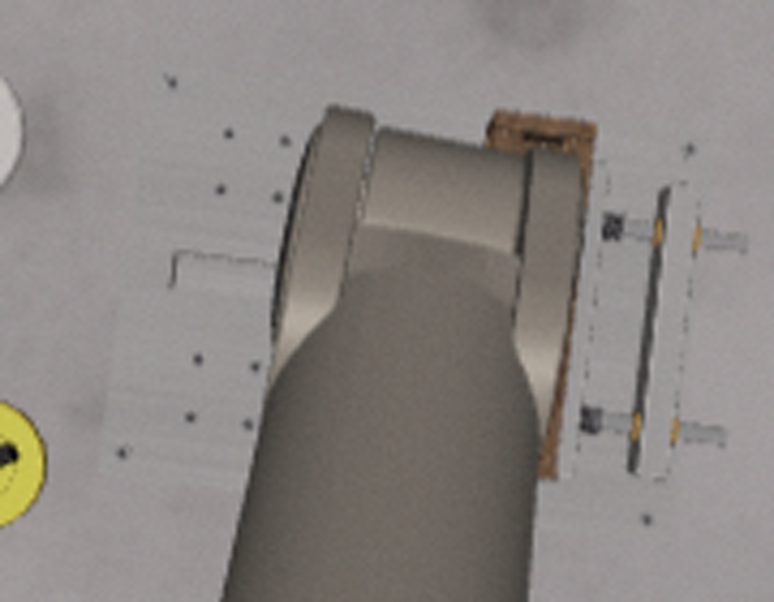

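View pics/s5c.png

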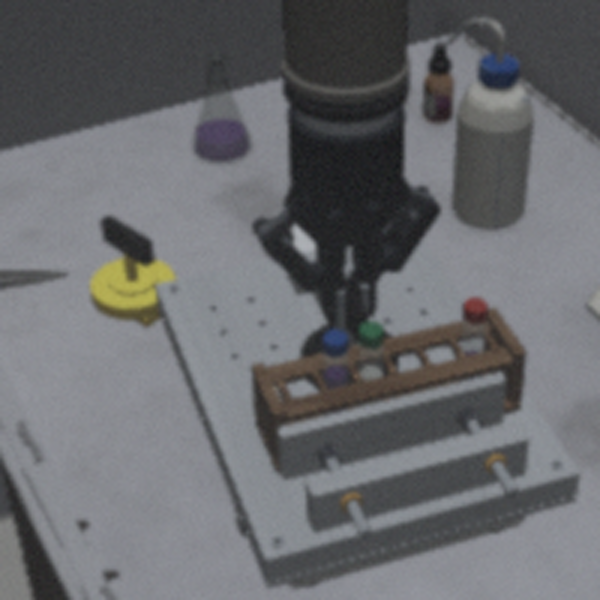

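Rack is flush on the fence, which is pressed in about 6 mm. First probe at y=7.8 mm.

>>> apply_moves([
  {"xyz":[0,0,0],"turn":0.05},
  {"xyz":[0,0,0],"turn":0.05},
  {"xyz":[0,0,0],"turn":0.05},
  {"xyz":[0,0,0],"turn":0.04},
  {"xyz":[0,0,0],"turn":0},
])

```text
clock: 9.18
tcp_pos: [0.5381, -0.053, 0.293]
orientation: [2.176, 2.266, -0.001]
contact_force: [2.3, 1.5, -4.4]
grip_width: 0.0096
```

```bash
python3 -c "
from tool import *
sl()"
```

```text
t 9.18 tcp [ 0.5381 -0.053   0.293 ] jaw 0.0407 tilt [-0.0001 -0.0005] F [ 2.3  1.5 -4.4] M [ 0.33 -0.49 -0.09] w 0.0096 j7 0.23
slot x,y mm -0.12 7.49
```

>>> apply_moves([
  {"xyz":[0,0,0],"turn":0.04},
  {"xyz":[0,0,0],"turn":0.04},
  {"xyz":[0,0,0],"turn":0},
])

```text
clock: 9.43
tcp_pos: [0.5387, -0.0526, 0.2931]
orientation: [2.084, 2.349, 0.002]
contact_force: [4.3, 2.6, -5.9]
grip_width: 0.0096
```

```bash
python3 -c "
from tool import *
sl()"
```

```text
t 9.43 tcp [ 0.5387 -0.0526  0.2931] jaw 0.1197 tilt [ 0.0016 -0.0001] F [ 4.3  2.6 -5.9] M [ 0.54 -1.13 -0.09] w 0.0096 j7 0.3
slot x,y mm 0.4 7.97
```

>>> apply_moves([
  {"xyz":[0,0,0],"turn":0.04},
  {"xyz":[0,0,0],"turn":0.03},
  {"xyz":[0,0,0],"turn":0},
])

```text
clock: 9.68
tcp_pos: [0.5387, -0.0525, 0.2931]
orientation: [2.004, 2.419, 0.002]
contact_force: [3.7, 2.3, -6.9]
grip_width: 0.0095
```

```bash
python3 -c "
from tool import *
sl()"
```

```text
t 9.68 tcp [ 0.5387 -0.0525  0.2931] jaw 0.1871 tilt [0.0017 0.0005] F [ 3.7  2.3 -6.9] M [ 0.87 -1.42 -0.61] w 0.0095 j7 0.36
slot x,y mm 0.38 8.05
```

Hard stop at 0.34 rad (Mz −0.6). I'll turn back and go on 3.5 mm.

>>> apply_moves([
  {"xyz":[0,0,0],"turn":-0.1},
  {"xyz":[0,0,0],"turn":-0.1},
  {"xyz":[0,0,0],"turn":-0.1},
  {"xyz":[0,0,0],"turn":-0.04},
  {"xyz":[-0.0003,-0.0018,0],"turn":0},
  {"xyz":[-0.0002,-0.0017,0],"turn":0},
  {"xyz":[0,0,0],"turn":0},
  {"xyz":[0,0,0],"turn":0.06},
  {"xyz":[0,0,0],"turn":0.06},
  {"xyz":[0,0,0],"turn":0.06},
  {"xyz":[0,0,0],"turn":0},
])

```text
clock: 10.6
tcp_pos: [0.5376, -0.0561, 0.293]
orientation: [-2.186, -2.256, 0.0]
contact_force: [2.7, 1.9, -4.4]
grip_width: 0.0089
```

```bash
python3 -c "
from tool import *
sl()"
```

```text
t 10.6 tcp [ 0.5376 -0.0561  0.293 ] jaw 0.0313 tilt [-0.0002 -0.0001] F [ 2.7  1.9 -4.4] M [ 0.63 -0.64  0.1 ] w 0.0089 j7 0.23
slot x,y mm -0.15 4.33
```

>>> apply_moves([
  {"xyz":[0,0,0],"turn":0.05},
  {"xyz":[0,0,0],"turn":0.05},
  {"xyz":[0,0,0],"turn":0},
])

```text
clock: 10.85
tcp_pos: [0.5382, -0.0558, 0.2932]
orientation: [2.072, 2.36, 0.002]
contact_force: [4.6, 3.4, -6.1]
grip_width: 0.0099
```

```bash
python3 -c "
from tool import *
sl()"
```

```text
t 10.85 tcp [ 0.5382 -0.0558  0.2932] jaw 0.1297 tilt [0.0016 0.0003] F [ 4.6  3.4 -6.1] M [ 0.86 -1.18 -0.09] w 0.0099 j7 0.31
slot x,y mm 0.43 4.72
```

>>> apply_moves([
  {"xyz":[0,0,0],"turn":0.04},
  {"xyz":[0,0,0],"turn":0.03},
  {"xyz":[0,0,0],"turn":0},
])

```text
clock: 11.1
tcp_pos: [0.5382, -0.0558, 0.2932]
orientation: [1.99, 2.43, 0.002]
contact_force: [4.0, 3.2, -5.7]
grip_width: 0.0094
```

```bash
python3 -c "
from tool import *
sl()"
```

```text
t 11.1 tcp [ 0.5382 -0.0558  0.2932] jaw 0.1983 tilt [0.0015 0.0005] F [ 4.   3.2 -5.7] M [ 0.87 -1.16 -0.13] w 0.0094 j7 0.37
slot x,y mm 0.39 4.73
```

Turned 0.35 rad with Mz only −0.13, so it's freer than before. A little further.

>>> apply_moves([
  {"xyz":[0,0,0],"turn":0.04},
  {"xyz":[0,0,0],"turn":0.04},
  {"xyz":[0,0,0],"turn":0},
])

```text
clock: 11.35
tcp_pos: [0.5381, -0.056, 0.2932]
orientation: [1.894, 2.506, 0.003]
contact_force: [3.1, 3.7, -5.1]
grip_width: 0.01
```

```bash
python3 -c "
from tool import *
sl()"
```

```text
t 11.35 tcp [ 0.5381 -0.056   0.2932] jaw 0.2761 tilt [0.0015 0.001 ] F [ 3.1  3.7 -5.1] M [ 1.15 -1.26 -1.01] w 0.01 j7 0.44
slot x,y mm 0.32 4.5
```

Stopped at about 0.4 rad. Turning back and going on 2 mm.

>>> apply_moves([
  {"xyz":[0,0,0],"turn":-0.1},
  {"xyz":[0,0,0],"turn":-0.1},
  {"xyz":[0,0,0],"turn":-0.1},
  {"xyz":[0,0,0],"turn":-0.12},
  {"xyz":[-0.0002,-0.001,0],"turn":0},
  {"xyz":[-0.0002,-0.0011,0],"turn":0},
  {"xyz":[0,0,0],"turn":0},
  {"xyz":[0,0,0],"turn":0.09},
  {"xyz":[0,0,0],"turn":0.09},
  {"xyz":[0,0,0],"turn":0.09},
  {"xyz":[0,0,0],"turn":0.06},
  {"xyz":[0,0,0],"turn":0},
])

```text
clock: 12.35
tcp_pos: [0.5373, -0.0582, 0.293]
orientation: [1.995, 2.427, 0.0]
contact_force: [2.8, 2.5, -4.3]
grip_width: 0.0096
```

```bash
python3 -c "
from tool import *
sl()"
```

```text
t 12.35 tcp [ 0.5373 -0.0582  0.293 ] jaw 0.1947 tilt [0.0001 0.    ] F [ 2.8  2.5 -4.3] M [ 0.63 -0.73  0.14] w 0.0096 j7 0.37
slot x,y mm -0.14 2.18
```

>>> apply_moves([
  {"xyz":[0,0,0],"turn":0.04},
  {"xyz":[0,0,0],"turn":0.04},
  {"xyz":[0,0,0],"turn":0},
])

```text
clock: 12.6
tcp_pos: [0.537, -0.0582, 0.2929]
orientation: [-1.9, -2.501, 0.001]
contact_force: [0.6, 2.5, -2.9]
grip_width: 0.0095
```

```bash
python3 -c "
from tool import *
sl()"
```

```text
t 12.6 tcp [ 0.537  -0.0582  0.2929] jaw 0.271 tilt [-0.0009  0.    ] F [ 0.6  2.5 -2.9] M [ 0.62 -0.19  0.08] w 0.0095 j7 0.44
slot x,y mm -0.43 2.13
```

Free at 0.42 rad (Mz +0.08). Going on gently.

>>> apply_moves([
  {"xyz":[0,0,0],"turn":0.05},
  {"xyz":[0,0,0],"turn":0.05},
  {"xyz":[0,0,0],"turn":0},
])

```text
clock: 12.85
tcp_pos: [0.5367, -0.0584, 0.2929]
orientation: [-1.774, -2.591, 0.001]
contact_force: [-1.1, 2.7, -1.2]
grip_width: 0.0093
```

```bash
python3 -c "
from tool import *
sl()"
```

```text
t 12.85 tcp [ 0.5367 -0.0584  0.2929] jaw 0.3702 tilt [-0.0017  0.    ] F [-1.1  2.7 -1.2] M [ 0.54  0.23 -0.  ] w 0.0093 j7 0.52
slot x,y mm -0.66 1.96
```

>>> apply_moves([
  {"xyz":[0,0,0],"turn":0.06},
  {"xyz":[0,0,0],"turn":0.06},
  {"xyz":[0,0,0],"turn":0.06},
  {"xyz":[0,0,0],"turn":0},
])

```text
clock: 13.18
tcp_pos: [0.5371, -0.0585, 0.2928]
orientation: [-1.535, -2.74, 0.001]
contact_force: [-0.3, 0.1, -3.3]
grip_width: 0.0098
```

```bash
python3 -c "
from tool import *
sl()"
```

```text
t 13.18 tcp [ 0.5371 -0.0585  0.2928] jaw 0.5495 tilt [-0.0006 -0.0003] F [-0.3  0.1 -3.3] M [ 0.4  -0.06  0.01] w 0.0098 j7 0.68
slot x,y mm -0.33 1.88
```

>>> apply_moves([
  {"xyz":[0,0,0],"turn":0.07},
  {"xyz":[0,0,0],"turn":0.07},
  {"xyz":[0,0,0],"turn":0.07},
  {"xyz":[0,0,0],"turn":0.07},
  {"xyz":[0,0,0],"turn":0.07},
  {"xyz":[0,0,0],"turn":0},
])

```text
clock: 13.68
tcp_pos: [0.5365, -0.059, 0.2929]
orientation: [-1.036, -2.964, 0.002]
contact_force: [-4.0, 1.3, 1.5]
grip_width: 0.0098
```

```bash
python3 -c "
from tool import *
sl()"
```

```text
t 13.68 tcp [ 0.5365 -0.059   0.2929] jaw 0.898 tilt [-0.0024 -0.0005] F [-4.   1.3  1.5] M [0.11 1.   0.04] w 0.0098 j7 0.98
slot x,y mm -0.8 1.32
```

>>> apply_moves([
  {"xyz":[0,0,0],"turn":0.07},
  {"xyz":[0,0,0],"turn":0.07},
  {"xyz":[0,0,0],"turn":0.07},
  {"xyz":[0,0,0],"turn":0.05},
  {"xyz":[0,0,0],"turn":0},
])

```text
clock: 14.1
tcp_pos: [0.5361, -0.0601, 0.293]
orientation: [-0.648, -3.071, 0.004]
contact_force: [-6.7, -3.6, 4.6]
grip_width: 0.0097
```

```bash
python3 -c "
from tool import *
sl()"
```

```text
t 14.1 tcp [ 0.5361 -0.0601  0.293 ] jaw 1.1551 tilt [-0.0034 -0.0019] F [-6.7 -3.6  4.6] M [-0.65  1.45 -0.09] w 0.0097 j7 1.21
slot x,y mm -1.0 0.1
```

>>> apply_moves([
  {"xyz":[-0.0006,-0.001,0],"turn":0.04},
  {"xyz":[0,0,0],"turn":0.05},
  {"xyz":[0,0,0],"turn":0.05},
  {"xyz":[0,0,0],"turn":0},
])

```text
clock: 14.43
tcp_pos: [0.5357, -0.0611, 0.293]
orientation: [-0.432, -3.109, 0.004]
contact_force: [-5.3, -1.8, 3.9]
grip_width: 0.0095
```

```bash
python3 -c "
from tool import *
sl()"
```

```text
t 14.43 tcp [ 0.5357 -0.0611  0.293 ] jaw 1.295 tilt [-0.0027 -0.002 ] F [-5.3 -1.8  3.9] M [-0.69  1.18 -0.1 ] w 0.0095 j7 1.33
slot x,y mm -1.24 -0.9
```

>>> apply_moves([
  {"xyz":[-0.0006,-0.0004,0],"turn":0.04},
  {"xyz":[0,0,0],"turn":0.05},
  {"xyz":[0,0,0],"turn":0.035},
  {"xyz":[0,0,0],"turn":0},
  {"xyz":[0,0,0],"turn":0},
])

```text
clock: 14.85
tcp_pos: [0.5353, -0.0613, 0.293]
orientation: [-0.239, -3.13, 0.003]
contact_force: [-4.5, -2.3, 3.3]
grip_width: 0.0093
```

Run:
```python
from tool import *
sl()
for n in('scene','wrist','top'):
  f=grab_frame(n);cv2.imwrite(f'pics/{n}6.png',f[:,:,::-1])
t=cv2.imread('pics/scene6.png');cv2.imwrite('pics/s6c.png',cv2.resize(t[130:330,190:390],None,fx=3,fy=3,interpolation=cv2.INTER_CUBIC))
```

```text
t 14.85 tcp [ 0.5353 -0.0613  0.293 ] jaw 1.4183 tilt [-0.0024 -0.002 ] F [-4.5 -2.3  3.3] M [-0.68  1.17 -0.06] w 0.0093 j7 1.44
slot x,y mm -1.64 -1.17
```

View pics/wrist6.png

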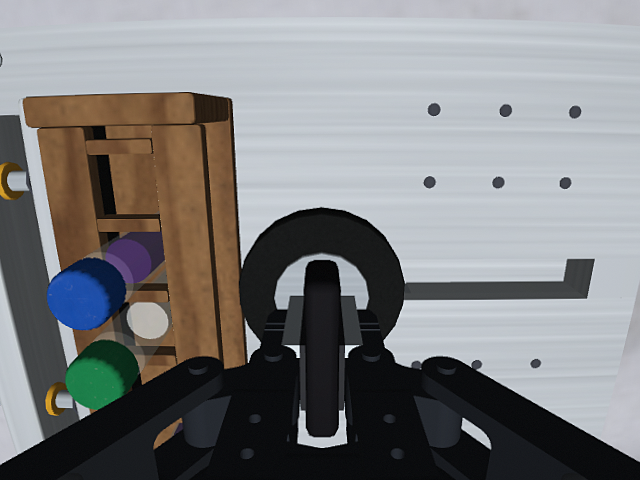

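View pics/s6c.png

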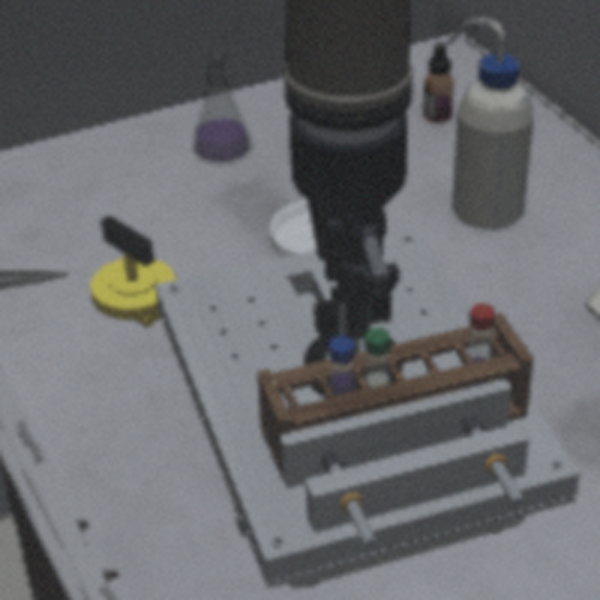

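Turned the full quarter; the rack is flush on the fence and the disc touches the rack's face. I'll open only a little so the fingers clear the rack.

>>> apply_moves([
  {"xyz":[0,0,0],"turn":0},
  {"xyz":[0,0,0],"turn":0},
  {"xyz":[0,0,0],"turn":0},
  {"xyz":[0,0,0],"turn":0},
  {"xyz":[0,0,0],"turn":0},
  {"xyz":[0,0,0],"turn":0},
], claw=0.4)

```text
clock: 15.5
tcp_pos: [0.5363, -0.0594, 0.2931]
orientation: [0.229, 3.133, 0.0]
contact_force: [1.2, 0.1, -0.4]
grip_width: 0.0253
```

Run:
```python
from tool import *
sl()
f=grab_frame('wrist');cv2.imwrite(f'pics/wrist7.png',f[:,:,::-1])
```

```text
t 15.5 tcp [ 0.5363 -0.0594  0.2931] jaw 1.4248 tilt [0.0003 0.    ] F [ 1.2  0.1 -0.4] M [0.01 0.01 0.05] w 0.0253 j7 1.45
slot x,y mm -0.97 0.91
```

View pics/wrist7.png

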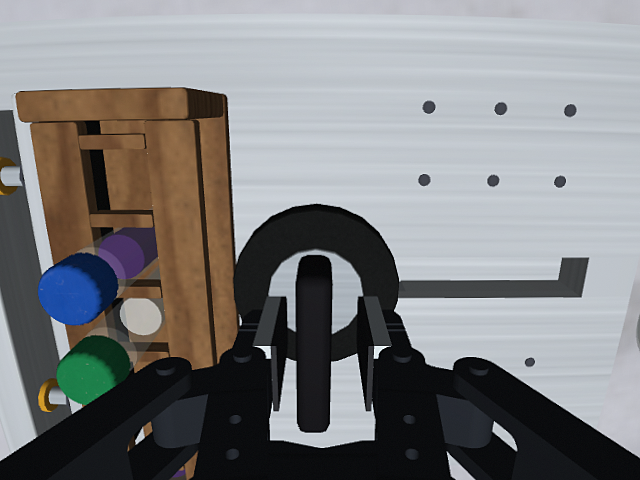

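Released, no contact on the fingers, stud upright, left finger clear of the rack. Lifting away.

>>> apply_moves([
  {"xyz":[0,0,0.006],"turn":0},
  {"xyz":[0,0,0.012],"turn":0},
  {"xyz":[0,0,0.02],"turn":0},
  {"xyz":[0,0,0.025],"turn":0},
  {"xyz":[0,0,0.03],"turn":0},
  {"xyz":[0,0,0.03],"turn":0},
  {"xyz":[-0.01,0.03,0.01],"turn":0},
  {"xyz":[-0.01,0.035,0],"turn":0},
  {"xyz":[-0.01,0.035,0],"turn":0},
  {"xyz":[-0.01,0.035,0],"turn":0},
  {"xyz":[-0.01,0.035,0],"turn":0},
  {"xyz":[-0.01,0.035,0],"turn":0},
])

```text
clock: 16.55
tcp_pos: [0.4753, 0.1469, 0.4268]
orientation: [0.23, 3.132, 0.001]
contact_force: [1.3, -0.0, 0.4]
grip_width: 0.0259
```

>>> apply_moves([
  {"xyz":[-0.01,0.035,0],"turn":0},
  {"xyz":[-0.01,0.035,0],"turn":0},
  {"xyz":[0,0,0],"turn":0},
  {"xyz":[0,0,0],"turn":0},
])

```text
clock: 16.88
tcp_pos: [0.4552, 0.2177, 0.4265]
orientation: [0.221, 3.134, 0.001]
contact_force: [0.7, -0.3, 0.4]
grip_width: 0.0256
```

Run:
```python
from tool import *
sl()
for n in('scene','top'):
  f=grab_frame(n);cv2.imwrite(f'pics/{n}8.png',f[:,:,::-1])
t=cv2.imread('pics/scene8.png');cv2.imwrite('pics/s8c.png',cv2.resize(t[130:330,190:390],None,fx=3,fy=3,interpolation=cv2.INTER_CUBIC))
t=cv2.imread('pics/top8.png');cv2.imwrite('pics/t8c.png',cv2.resize(t[195:335,240:420],None,fx=4.3,fy=4.3,interpolation=cv2.INTER_CUBIC))
```

```text
t 16.88 tcp [0.4552 0.2177 0.4265] jaw 1.4299 tilt [0.0003 0.0007] F [ 0.7 -0.3  0.4] M [-0.07  0.    0.03] w 0.0256 j7 0.83
slot x,y mm -122.55 262.75
```

View pics/t8c.png

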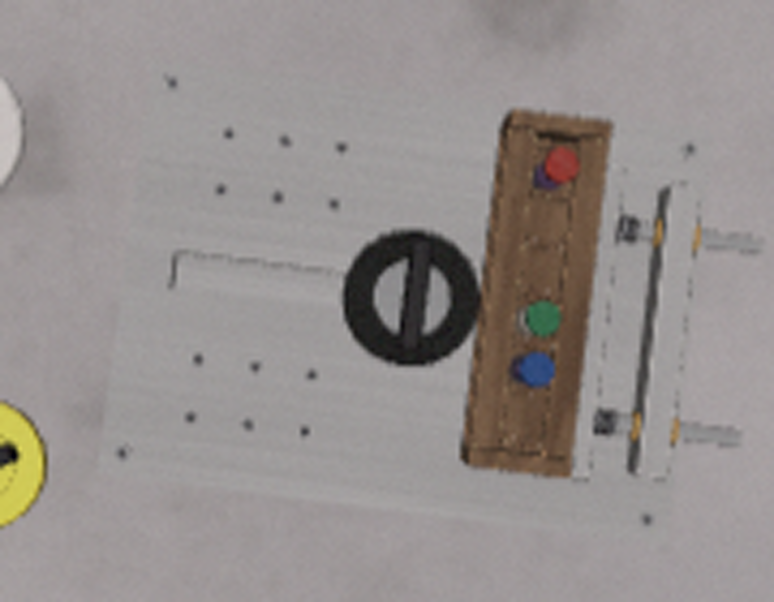

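View pics/s8c.png

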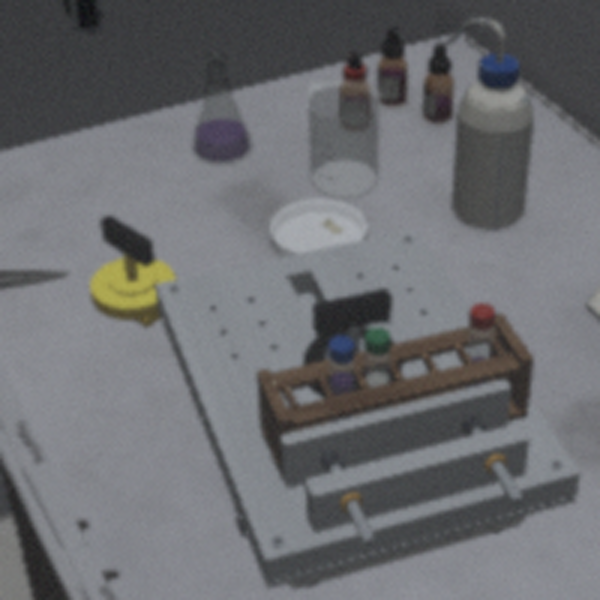

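View pics/top8.png

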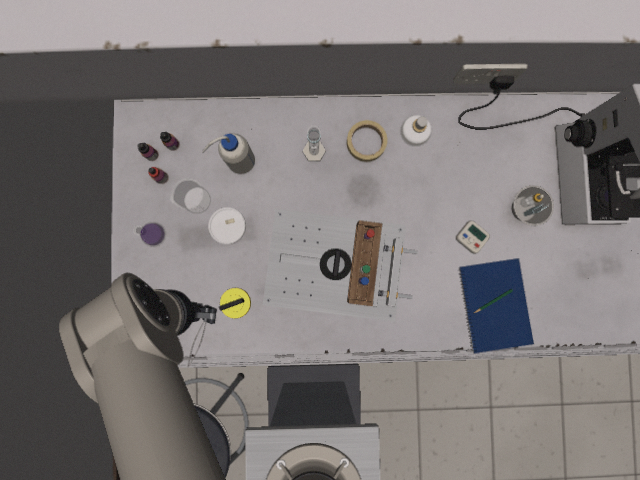

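Run:
```python
from tool import *
T=camera_model('top')
P=lambda x,y:((x+.5)/4.3-.5+240,(y+.5)/4.3-.5+195)
ph=-.15
def s(p): q=p[:2]-np.array([.5371,-.0604]);return np.round([1e3*(q@[np.cos(ph),np.sin(ph)]),1e3*(q@[-np.sin(ph),np.cos(ph)])],1)
k=[onz(T,P(*p),.136) for p in((510,108),(612,122),(572,476),(463,464))]
print('rack',s(np.mean(k,0)),'ang',np.arctan2(*(k[0]-k[3])[1::-1]),np.arctan2(*(k[1]-k[2])[1::-1]))
a,b=onz(T,P(420,240),.148),onz(T,P(408,348),.148);print('wing',s((a+b)/2),np.arctan2(*(a-b)[1::-1]))
print('disc',s(onz(T,P(411,298),.094)))
from bench import r
print(r.hand_in())
```

```text
rack [ 10.2 -62.4] ang -0.16118632063138438 -0.14652068265711227
wing [ 0.6 -0.1] -0.1378275409252872
disc [ 0.4 -1. ]
the job is handed in; nothing more can be done
None
```

I clamped the rack and handed the job in at about 17 s. The hand-in reports no verdict.

**What I did:**
- I gripped the black stud by its wing; the yellow lookalike was left alone. It went lengthwise into the slot at y ≈ +75 mm, aligned within about 0.5 mm and with no contact force.
- I slid it so the disc pushed the rack onto the fence. Probes at y ≈ 8 mm and 4.5 mm were stopped, with turning moments of about 0.6 and 1.0 N m, so I turned back each time.
- At y ≈ 2 mm it turned freely, with the turning moment below 0.15 N m. The pocket drew it forward to about y = −1 mm over the full quarter turn. I opened the jaws only to 25 mm to clear the rack, then withdrew.

**Last checks (camera pictures and force reading, before hand-in):**

| Check | Reading |
|---|---|
| Stud | about 0.5 mm off the slot line, at y ≈ −1 mm |
| Wing | across the slot to within about 0.01 rad |
| Rack angle | square to the platform within about 0.01 rad |
| Rack position | 10 mm off the slot line (limit 25), its middle at y ≈ −62 mm |
| Fence | held in by about 14 mm, worked out from the rack's position |
| Bystanders | beaker, flask, petri dish and timer look unmoved |
| Gripper | clear of everything, with no contact force |

**Disagreements:** during the turn the stud pulled the gripper up to about 2 mm off its commanded position, with forces of 5 to 8 N, and I eased the target to follow. The yaw of the rack's two long edges differed by 0.015 rad, and the stud's y differed by about 1 mm between its wing and its disc. Both are within picture accuracy.

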